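Line up omelette castings on the drying tray for airbrushing

TASK

Line up the three block-shaped rolled-omelette castings in the drying tray for airbrushing: with your fingertips gently push each one along the tray floor until its long side lies flush against the tray's far long wall, the one away from the robot. Only push them, never squeeze, lift or tip them, and leave the melon slice, the rice ball and everything else where it is.

Things in the scene. Friction and masses are not known exactly. Their poses are not given: they have to be found in the camera images.
- tray: shallow teal drying tray, slotted walls, paper-lined, fixed to the table. Inside 260 mm (own x, away from the robot) by 520 mm (own y, left). Floor 5 mm, wall rim 30 mm above the table; walls upright, 6 mm thick, lip 10 mm outwards. Origin: centre of its underside, on the table. Inner wall faces at own x = +130 mm (far) and -130 mm (near). Five castings lie side by side, 100 mm apart along y, in any order
- tray_wall (a point): top edge of the inner face of the tray's far long wall (the stop), at the middle of its length, 30 mm above the table; axes as the tray's
- omelette1: rolled-omelette casting: rectangular block with slightly rounded edges, 40 mm (own x) by 52 mm (own y, its long side) by 36 mm high, about 85 g, pale yellow vinyl with a spiral seam on both short end faces. Loose on the tray floor, own x within 0.4 rad of the tray's x. Origin at the centre of its underside, z up
- omelette2: rolled-omelette casting: rectangular block with slightly rounded edges, 40 mm (own x) by 52 mm (own y, its long side) by 36 mm high, about 85 g, pale yellow vinyl with a spiral seam on both short end faces. Loose on the tray floor, own x within 0.4 rad of the tray's x. Origin at the centre of its underside, z up
- omelette3: rolled-omelette casting: rectangular block with slightly rounded edges, 40 mm (own x) by 52 mm (own y, its long side) by 36 mm high, about 85 g, pale yellow vinyl with a spiral seam on both short end faces. Loose on the tray floor, own x within 0.4 rad of the tray's x. Origin at the centre of its underside, z up
- melon: melon-slice casting, bystander: crescent lying on its side in the tray, about 105 mm (own x) by 35 mm, 30 mm high, same pale yellow vinyl. Origin at its underside, amid the crescent
- riceball: rice-ball casting, bystander: rounded triangle lying flat in the tray, about 60 mm across, 28 mm high, same pale yellow vinyl. Origin at the centre of its underside
- jar: closed paint jar, bystander, standing left of the tray, 72 mm across, 85 mm high. Origin at the centre of its underside
- tape: roll of masking tape lying left of the tray, bystander, 92 mm across, 24 mm high. Origin at the centre of its underside
- cup: white china cup without handle, bystander, right of the tray, 72 mm across, 75 mm high. Origin at the centre of its underside
- dish: small white china bowl, bystander, on the bench between robot and tray, to the right, 84 mm across, 36 mm high. Origin at the centre of its underside
- spatula: spatula about 200 mm long lying on the bench between robot and tray, to the left, bystander. Origin at its underside
- brush: paint brush lying right of the tray, bystander. Origin at its underside
Things that resemble listed ones, but are neither listed nor needed, are in the scene too. What is shaped like the omelette3 but purple is not meant. Leave any purple look-alike of the omelette2 alone.

How it is judged (in metres and radians):
At the end, for the whole second after the job is handed in: each omelette casting stands upright on the tray floor, at rest, its long side within 4 mm of the far wall's inner face and within 0.07 rad of parallel to it; the melon slice and rice ball are within 12 mm, and jar, tape, cup, dish, spatula and brush within 20 mm, of where they began (x of omelette1 in the frame of tray_wall between -0.024 and -0.017 m and y of omelette1 in the frame of tray between -0.26 and 0.26 m and angle between the x axis of each of omelette1, omelette2, omelette3 and the x axis of tray, either way round below 0.07 rad and angle between each of omelette1, omelette2, omelette3's own z axis and vertical below 0.1 rad and height (world z) of each of omelette1, omelette2, omelette3 below 0.008 m and linear speed of each of omelette1, omelette2, omelette3 below 0.01 m/s and x of omelette2 in the frame of tray_wall between -0.024 and -0.017 m and y of omelette2 in the frame of tray between -0.26 and 0.26 m and x of omelette3 in the frame of tray_wall between -0.024 and -0.017 m and y of omelette3 in the frame of tray between -0.26 and 0.26 m and distance of each of melon, riceball from where it was at the start of the episode below 0.012 m and distance of each of jar, tape, cup, dish, spatula, brush from where it was at the start of the episode below 0.02 m); the robot touches nothing.
It fails at once if the fingers press on or squeeze an omelette casting with more than 35 N (contact force between the fingers and omelette1 above 35 N or contact force between the fingers and omelette2 above 35 N or contact force between the fingers and omelette3 above 35 N).
It fails at once if an omelette casting is lifted more than 10 mm or tipped up (height (world z) of any of omelette1, omelette2, omelette3 above 0.015 m or angle between any of omelette1, omelette2, omelette3's own z axis and vertical above 0.3 rad).
It fails at once if the melon slice or the rice ball is shifted more than 12 mm (distance of any of melon, riceball from where it was at the start of the episode above 0.012 m).
It fails at once if the jar, tape, cup, dish, spatula or brush is shifted more than 20 mm (distance of any of jar, tape, cup, dish, spatula, brush from where it was at the start of the episode above 0.02 m).
It also fails if it takes over 54 s, if anything falls off the work surface, if the arm or the gripper's body presses on something with over 40 N, if the wrist force passes 120 N, or if a joint passes its speed limit or range.

ROBOT

A 6-joint arm with a two-finger parallel gripper is mounted at the origin on the work surface. World frame = base frame: x ahead of the robot, y to its left, z up, the work surface at z = 0. Lengths are in m, angles in degrees, forces in N, time in s.
With the tool pointing down it reaches from about 0.4 to 0.825 m from the base axis. Payload 7 kg.
Tool frame: the origin (TCP) lies midway between the tips of the shut fingers; the grasp point (between the pads) lies 19 mm behind it; z points along the fingers, y is the direction in which the jaws open and shut (so a half turn about z gives the same grasp; the last joint's range is limited). The gripper opens to 88 mm and grips with 3 to 60 N. Pads are 19 mm wide; open, the fingers measure 130 mm over their backs; the gripper's body (78 mm by 193 mm) begins 47 mm behind the grasp point.
Start: joints at [-50.758, 20.546, 0.682, 0, -70.136, -16.507], TCP at [0.261, -0.623, 0.194] pointing down, gripper open.
Joint ranges: [-176.03, 176.03], [-82.01, 121.73], [-58.28, 71.71], [-173.87, 95.51], [-174.79, -0.11], [-173.66, 173.66]. Speed limits (degrees/s): [136.94, 136.94, 172.46, 180, 180, 180].

INTERFACE

Orientations are given as [roll, pitch, yaw] about the fixed x, y, z axes, in that order (R = Rz(yaw) Ry(pitch) Rx(roll)).
In Python, from plant import sensors, viewer, r gives the robot as it stands. The module is installed in compiled form; this text tells all that it offers.
- The arm moves only by the shell command python3 -m handwheel 'ROWS' [OPENING] [FORCE]. ROWS is JSON, one flat list of numbers, 6 for each row, row after row: the shift along the world's x, y, z in cm, then the turn, a rotation vector about the world's x, y, z in rad. In form: [tx, ty, tz, wx, wy, wz, tx, ty, tz, wx, wy, wz, ...]. A call has 1 to 8 rows; each row is the pose to reach, as a shift and turn from the pose measured when the call began; what a row does not reach only later rows make up. A row lasts 1/10 s, in which the tool goes at most 50 mm and 8.59 degrees, less where a joint would pass 70% of its speed; a pose out of reach is approached as far as the arm can. A call with a gripper value outside its range is refused whole. OPENING is the closure in counts, from 0 (fully open) to 255 (shut), set as the call begins (- or left out, the last holds). The fingers move at their own pace and stop on an object; FORCE is the grip in N (left out, the last holds). Time passes only in rows, so rows that repeat a pose let the fingers close. It gives the time, the measured TCP pose, the force and the opening at its end, in the units of the state.
- sensors.get_state(): the state, without advancing time (a new reading comes with each control period).
- viewer.capture(name): name is "scene" or "top" or "wrist"; returns a dict with "img" (480x640x3 uint8, red, green, blue), "camera_matrix" (3x3 intrinsics, pixels), "k1" (the pictures are not rectified: a ray, as slopes to the right and down, at radius r is drawn at 1 + k1 r^2 times it, then the intrinsics apply), "camera_from_world" (4x4, takes a point from world to camera coordinates); the wrist camera has in their place "mount" (4x4, takes a point from camera to tool coordinates, whose origin is the TCP and whose axes are the flange's). Camera axes: x right, y down, z forward; pixel columns grow to the right and rows downward; lengths in m; the calibration is good to about 2 mm. A picture is of the moment at which its call begins: read the wrist's pose just before it. There is no depth.
- r.close_job(): hands the job in, once; it reports no verdict.
The state is a dict: "time_s": time; "joints": joint angles; "qd": joint speeds; "joint_torque": joint torques, N m; "tcp_pos": TCP position; "eef_rot": TCP orientation; "contact_force": force on the tool from outside, world axes, zero at the start; "moment": the same for the moment, N m; "gripper_width": finger opening in m.
Only numpy, scipy, OpenCV 4.12 (cv2) and the standard library are available. Lean on these libraries where they do the work, as an engineer would, in place of code of your own. Each camera call takes 0.05 s, during which the arm holds its last target.

## Working session

There is one attempt and no reset: what is moved stays moved. The work goes in short steps, Python scripts to look and compute and a shell command to move; the robot and the scene stay as the last step left them, time stands still between calls to the robot, and variables do not carry over. Pictures are saved under pics/ and viewed, and the job is handed in when it is done.

```bash
mkdir -p pics
cat > h.py <<'E'
import numpy as np, cv2
from plant import sensors, viewer, r
def ray(c,px,T=None):
    K=np.array(c["camera_matrix"]);k1=c["k1"]
    d=np.array([(px[0]-K[0,2])/K[0,0],(px[1]-K[1,2])/K[1,1]]);u=d.copy()
    for _ in range(30): u=d/(1+k1*(u@u))
    M=np.linalg.inv(np.array(c["camera_from_world"])) if T is None else T
    return M[:3,3],M[:3,:3]@np.array([u[0],u[1],1.])
def onz(c,px,z,T=None):
    o,d=ray(c,px,T);return o+d*(z-o[2])/d[2]
def proj(c,p):
    T=np.array(c["camera_from_world"]);q=T[:3,:3]@np.array(p)+T[:3,3];u=q[:2]/q[2];u=u*(1+c["k1"]*(u@u))
    K=np.array(c["camera_matrix"]);return K[0,0]*u[0]+K[0,2],K[1,1]*u[1]+K[1,2]
def cap(n,f):
    c=viewer.capture(n);cv2.imwrite('pics/'+f,c["img"][:,:,::-1]);return c
E
python3 - <<'E'
from h import *
import pickle
s=sensors.get_state();print(s)
for n in("top","scene"):
    c=cap(n,n+'0.png');pickle.dump(c,open(n+'0.pkl','wb'));print(np.array(c["camera_from_world"]).round(3),c["k1"],c["camera_matrix"])
E
```

```text
{'time_s': 0.0, 'joints': array([-5.07585355e+01,  2.05877584e+01,  6.35480906e-01, -1.97179946e-02,
       -7.01372713e+01, -1.65065111e+01]), 'qd': array([ 0.01031146,  0.00522122,  0.08261014, -0.08641552,  0.16935264,
        0.04456604]), 'joint_torque': array([-8.38932792e-04, -5.82712269e+01,  2.93046820e+01,  6.99698254e+00,
        6.74390380e-03, -1.74622232e-04]), 'tcp_pos': array([ 0.26062513, -0.62207424,  0.19337847]), 'eef_rot': array([ 1.79908875e+02, -7.67266721e-03, -1.57271754e+02]), 'contact_force': array([-0.04194001,  1.03881316, -0.42346341]), 'moment': array([ 0.00666406,  0.04366987, -0.02435431]), 'gripper_width': 0.08757264327235906}
[[-0.000e+00 -1.000e+00 -1.100e-02 -1.200e-02]
 [-9.980e-01  1.000e-03 -5.900e-02  4.980e-01]
 [ 5.900e-02  1.100e-02 -9.980e-01  1.088e+00]
 [ 0.000e+00  0.000e+00  0.000e+00  1.000e+00]] 0.03425181730912227 [[440.88452984   0.         319.45930813]
 [  0.         440.88452984 245.92327956]
 [  0.           0.           1.        ]]
[[ 0.661  0.75  -0.018 -0.299]
 [ 0.431 -0.4   -0.809 -0.173]
 [-0.614  0.527 -0.588  1.609]
 [ 0.     0.     0.     1.   ]] -0.12022215969422628 [[478.19595128   0.         317.30760238]
 [  0.         478.19595128 244.60108089]
 [  0.           0.           1.        ]]
```

View pics/top0.png

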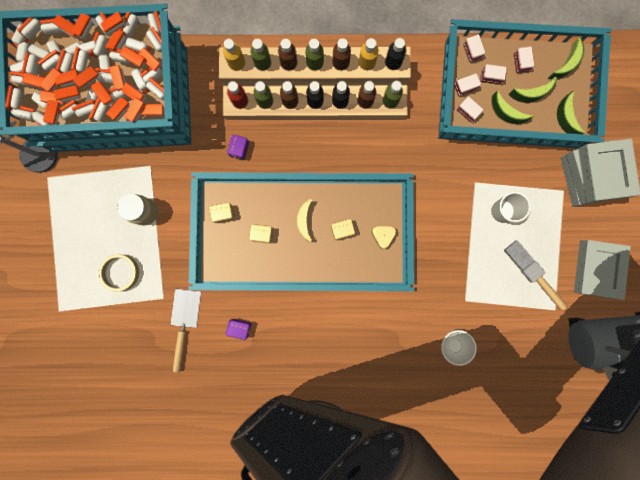

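View pics/scene0.png

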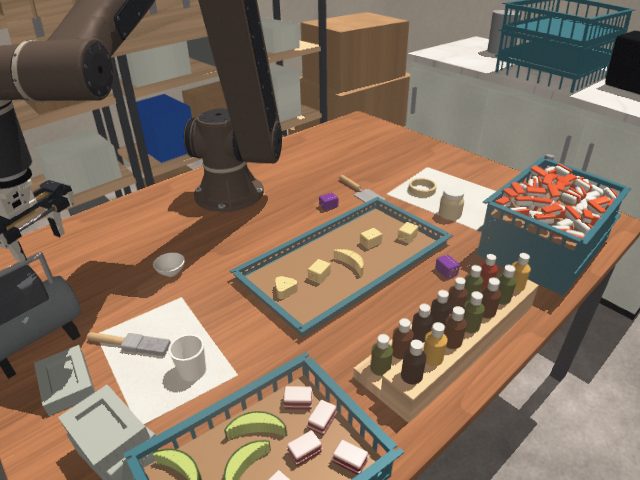

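Run:
```python
from h import *
import pickle
c=pickle.load(open('top0.pkl','rb'));im=c["img"]
hsv=cv2.cvtColor(im,cv2.COLOR_RGB2HSV)
x0,y0=180,160;sub=hsv[160:300,180:425]
m=cv2.inRange(sub,(18,60,150),(35,255,255))
n,l,st,ce=cv2.connectedComponentsWithStats(m)
for i in range(1,n):
    if st[i,4]>60:
        cnt=np.argwhere(l==i)[:,::-1].astype(np.float32)+[x0,y0]
        rc=cv2.minAreaRect(cnt.astype(np.float32))
        b=cv2.boxPoints(rc)
        w=np.array([onz(c,p,0.041)[:2] for p in b])
        print(i,st[i],ce[i]+[x0,y0],'w',onz(c,rc[0],0.041)[:2].round(4));print(w.round(3).tolist(),np.hypot(*(w[1]-w[0])).round(4),np.hypot(*(w[2]-w[1])).round(4))
t=cv2.inRange(sub,(80,80,40),(105,255,200))
p=np.argwhere(t)[:,::-1]+[x0,y0];rc=cv2.minAreaRect(p.astype(np.float32))
print(rc,[onz(c,q,0.03)[:2].round(4).tolist() for q in cv2.boxPoints(rc)])
big=cv2.resize(im[160:300,185:420],None,fx=3.4,fy=3.4,interpolation=cv2.INTER_CUBIC)
cv2.imwrite('pics/crop0.png',big[:,:,::-1])
```

```text
32 [117  38  15  44 358] [303.48603352 219.76536313] w [0.5611 0.0255]
[[0.614, 0.043], [0.614, 0.008], [0.508, 0.008], [0.508, 0.043]] 0.0344 0.1059
33 [ 29  42  23  20 332] [220.25903614 211.45180723] w [0.5803 0.232 ]
[[0.595, 0.262], [0.605, 0.211], [0.565, 0.202], [0.555, 0.253]] 0.0523 0.0408
35 [151  59  24  21 356] [342.37359551 228.75842697] w [ 0.5383 -0.0685]
[[0.551, -0.038], [0.565, -0.088], [0.526, -0.099], [0.512, -0.049]] 0.0528 0.0404
38 [ 69  64  22  19 346] [259.69364162 232.93641618] w [0.528  0.1346]
[[0.511, 0.163], [0.552, 0.158], [0.545, 0.106], [0.504, 0.111]] 0.041 0.052
40 [192  66  24  23 402] [383.36069652 235.15174129] w [ 0.5179 -0.1685]
[[0.545, -0.141], [0.545, -0.197], [0.491, -0.196], [0.491, -0.14]] 0.056 0.0538
((301.7237548828125, 231.45718383789062), (223.23728942871094, 116.20974731445312), 0.3370301425457001) [[0.3916, 0.3058], [0.6797, 0.3089], [0.6752, -0.2457], [0.3884, -0.2405]]
```

View pics/crop0.png

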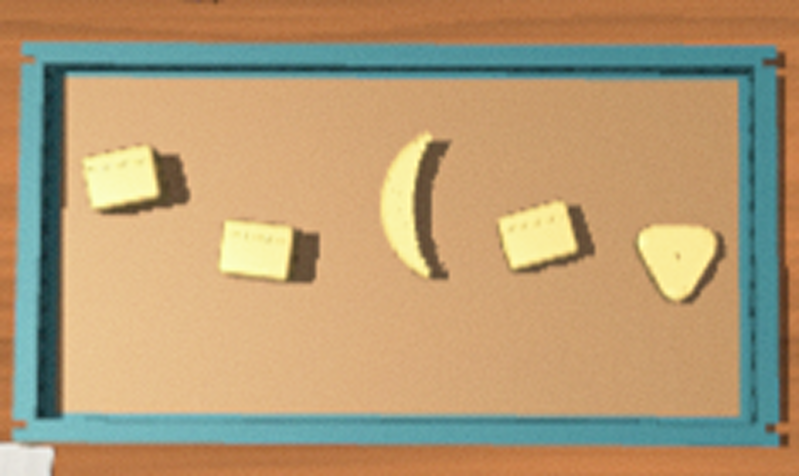

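Candidates in the top image: omelette blocks at (221,213), (261,233) and (344,229). Each fits 52×41 mm at z=41 mm. Not wanted: melon (305,220), rice ball (385,237), and the purple blocks at (238,147) and (238,328) outside the tray. The crop confirms the three pale-yellow rectangular blocks. The tray outline measures 288×554 mm, against 292×552 given.

The plan is to part the fingers about 20 mm along tray y, giving a wide two-point pusher, and push along +x.

```bash
python3 -m handwheel '[1.8,4.6,0,0,0,-0.05,3.6,9.2,0,0,0,-0.1,5.4,13.8,0,0,0,-0.15,7.2,18.4,0,0,0,-0.2,9,23,0,0,0,-0.25,10.8,27.6,0,0,0,-0.3,12.6,32.2,0,0,0,-0.35,14.4,36.8,0,0,0,-0.4]' 195 10
```

```text
time_s: 0.9
tcp_pos: [0.4048, -0.2522, 0.1934]
eef_rot: [179.9, 0.0, 179.7]
contact_force: [0.7, 0.0, 0.6]
gripper_width: 0.0294
```

```bash
python3 -m handwheel '[1.8,4.6,0,0,0,0,3.6,9.2,0,0,0,0,5.4,13.8,0,0,0,0,8,18.4,0,0,0,0,8,18.4,0,0,0,0]'
python3 - <<'E'
from h import *
import pickle
s=sensors.get_state();c=cap('wrist','w1.png');pickle.dump((s,c),open('w1.pkl','wb'));print(s['tcp_pos'],s['eef_rot'],s['gripper_width']);print(np.array(c['mount']).round(3),c['k1'],c['camera_matrix'])
c=cap('top','top1.png')
E
```

```text
time_s: 1.4
tcp_pos: [0.4869, -0.0642, 0.1933]
eef_rot: [179.9, 0.0, 179.9]
contact_force: [-0.6, 0.2, -1.0]
gripper_width: 0.0204
[ 0.48686833 -0.06415138  0.19325267] [1.79893527e+02 4.07294531e-02 1.79937359e+02] 0.02040690323629768
[[-0.    -0.961 -0.278  0.074]
 [ 1.    -0.     0.    -0.   ]
 [-0.    -0.278  0.961 -0.193]
 [ 0.     0.     0.     1.   ]] -0.06684199237938696 [[388.67576121   0.         316.71285829]
 [  0.         388.67576121 235.48398034]
 [  0.           0.           1.        ]]
```

View pics/w1.png

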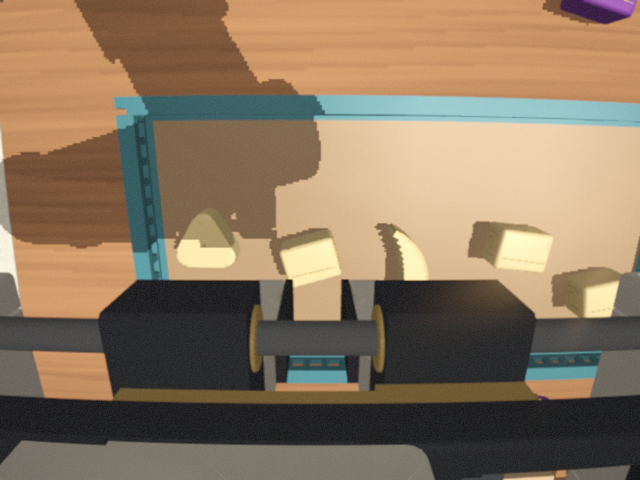

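The wrist view shows near wall, rice ball at (207,240), block at (310,257), melon at (410,250) and two more blocks at right; the gripper hides the far wall. I'll descend behind the right-hand block.

```bash
python3 -m handwheel '[-1.2,-0.4,-4.5,0,0,-0.006,-1.2,-0.4,-9,0,0,-0.006,-1.2,-0.4,-13.5,0,0,-0.006,-1.2,-0.4,-16,0,0,-0.006,-1.2,-0.4,-17.5,0,0,-0.006,-1.2,-0.4,-17.8,0,0,-0.006,-1.2,-0.4,-17.8,0,0,-0.006]'
python3 - <<'E'
from h import *
c=cap('scene','s2.png');i=c["img"][180:340,200:460]
cv2.imwrite('pics/s2c.png',cv2.resize(i,None,fx=3,fy=3)[:,:,::-1]);print(sensors.get_state()['contact_force'])
E
```

```text
time_s: 2.2
tcp_pos: [0.4723, -0.072, 0.0148]
eef_rot: [179.9, -0.1, 179.4]
contact_force: [0.8, -0.3, 0.3]
gripper_width: 0.0206
[ 1.27853849 -0.00368454  0.71074769]
```

View pics/s2c.png

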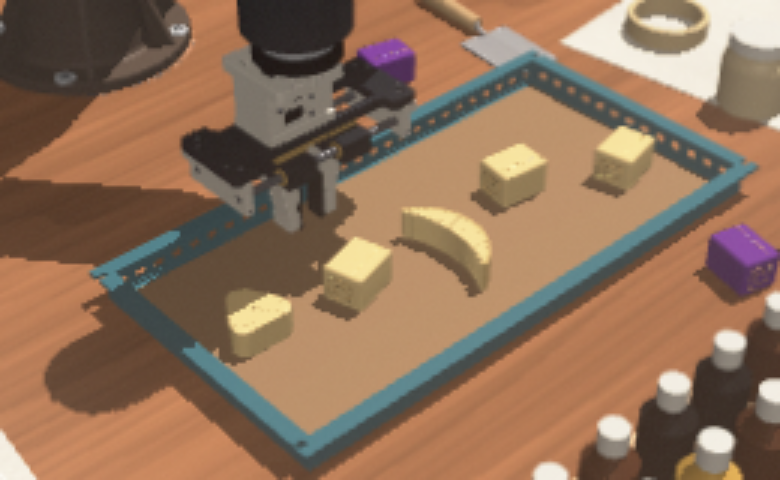

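```bash
python3 -m handwheel '[0.8,0.3,0,0,0,0,1.5,0.35,0,0,0,0,2.1,0.35,0,0,0,0,2.7,0.35,0,0,0,0,3.3,0.35,0,0,0,0,4,0.35,0,0,0,0,4.8,0.35,0,0,0,0,5.6,0.35,0,0,0,0]' 173
python3 -m handwheel '[0.8,0,0,0,0,0,1.6,0,0,0,0,0,2.4,0,0,0,0,0,3.2,0,0,0,0,0,4,0,0,0,0,0,4.8,0,0,0,0,0,5.4,0,0,0,0,0]'
python3 - <<'E'
from h import *
c=cap('top','t3.png');i=c["img"][160:300,185:420]
cv2.imwrite('pics/t3c.png',cv2.resize(i,None,fx=3.4,fy=3.4)[:,:,::-1])
c=cap('scene','s3.png');i=c["img"][180:340,200:460]
cv2.imwrite('pics/s3c.png',cv2.resize(i,None,fx=3,fy=3)[:,:,::-1]);s=sensors.get_state();print(s['contact_force'],s['tcp_pos'])
E
```

```text
time_s: 3.05
tcp_pos: [0.5297, -0.0681, 0.0154]
eef_rot: [179.9, -0.0, 179.4]
contact_force: [-0.1, 0.6, 0.2]
gripper_width: 0.0285
time_s: 3.75
tcp_pos: [0.5844, -0.0681, 0.0154]
eef_rot: [179.9, -0.0, 179.4]
contact_force: [0.6, 0.8, -0.5]
gripper_width: 0.0282
[-1.27384722 -0.73128216  0.58642132] [ 0.58452569 -0.06814323  0.01532996]
```

View pics/t3c.png

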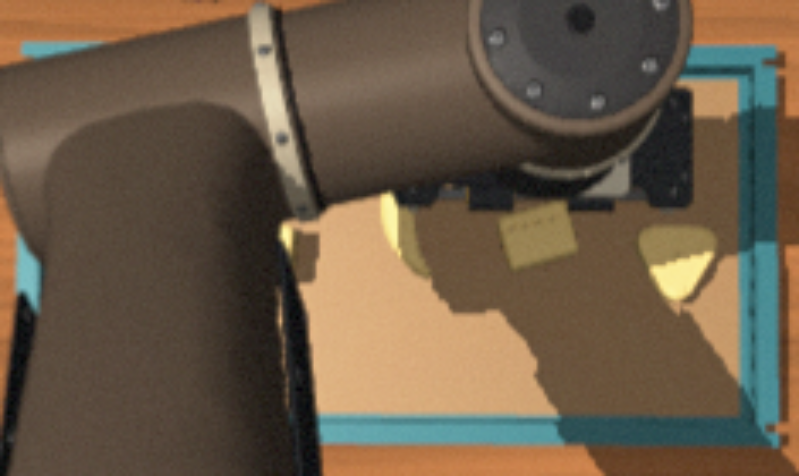

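View pics/s3c.png

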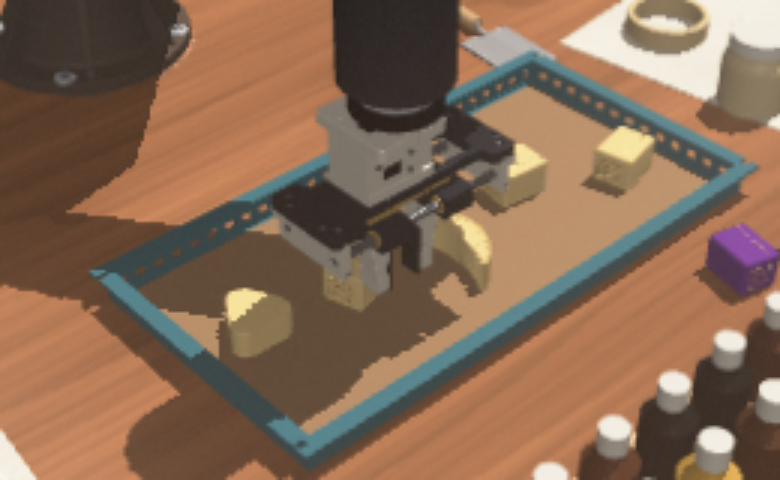

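Run:
```python
from h import *
import pickle
c=pickle.load(open('scene0.pkl','rb'))
for n,(x,y) in {'s2':(0.4723,-0.072),'s3':(0.5845,-0.068)}.items():
  for z in (0.005,0.015,0.03,0.045,0.06):
    print(n,z,[tuple(((np.array(proj(c,(x,y+d,z)))-[200,180])*3).round()) for d in(0.018,-0.018)])
for p in [(0.512,-0.049,0.041),(0.551,-0.038,0.041),(0.565,-0.088,0.041),(0.526,-0.099,0.041),(.526,-.099,.005)]: print((np.array(proj(c,p))-[200,180])*3)
```

```text
s2 0.005 [(np.float64(322.0), np.float64(248.0)), (np.float64(291.0), np.float64(265.0))]
s2 0.015 [(np.float64(321.0), np.float64(239.0)), (np.float64(290.0), np.float64(256.0))]
s2 0.03 [(np.float64(321.0), np.float64(226.0)), (np.float64(289.0), np.float64(243.0))]
s2 0.045 [(np.float64(320.0), np.float64(212.0)), (np.float64(289.0), np.float64(229.0))]
s2 0.06 [(np.float64(320.0), np.float64(198.0)), (np.float64(288.0), np.float64(215.0))]
s3 0.005 [(np.float64(411.0), np.float64(306.0)), (np.float64(379.0), np.float64(325.0))]
s3 0.015 [(np.float64(411.0), np.float64(297.0)), (np.float64(379.0), np.float64(316.0))]
s3 0.03 [(np.float64(411.0), np.float64(283.0)), (np.float64(379.0), np.float64(302.0))]
s3 0.045 [(np.float64(411.0), np.float64(269.0)), (np.float64(379.0), np.float64(288.0))]
s3 0.06 [(np.float64(411.0), np.float64(255.0)), (np.float64(379.0), np.float64(274.0))]
[354.42685735 233.51833157]
[394.27930655 248.61729208]
[361.53693687 281.54057065]
[321.0271824  265.51355054]
[322.32648921 298.1816282 ]
```

The block did not move. In the scene picture the fingertips, at crop (375,290) and (418,270), sit about 45 mm up rather than the reported 15 mm, so they passed just over it. I'll go back, lower in steps, and check the tip height by picture and force.

```bash
python3 -m handwheel '[0,0,2,0,0,0,-3,0,3,0,0,0,-7,0,3,0,0,0,-11.2,0,2,0,0,0,-11.2,0,0,0,0,0,-11.2,0,-1,0,0,0,-11.2,0,-1.5,0,0,0]'
python3 - <<'E'
from h import *
s=sensors.get_state();print(s['contact_force'],s['tcp_pos'])
c=cap('scene','s4.png');i=c["img"][200:300,240:370]
cv2.imwrite('pics/s4c.png',cv2.resize(i,None,fx=6,fy=6,interpolation=cv2.INTER_CUBIC)[:,:,::-1])
x,y,_=s['tcp_pos']
for z in (0.005,0.015,0.03,0.045):print(z,[((np.array(proj(c,(x,y+d,z)))-[240,200])*6).round() for d in(0.014,-0.014)])
E
```

```text
time_s: 4.55
tcp_pos: [0.4727, -0.0681, -0.0002]
eef_rot: [179.9, -0.1, 179.5]
contact_force: [-0.1, 0.3, 1.0]
gripper_width: 0.028
[-0.12637195  0.27876785  0.96288037] [ 4.72726185e-01 -6.80769973e-02 -1.93595952e-04]
0.005 [array([404., 376.]), array([356., 403.])]
0.015 [array([403., 358.]), array([355., 385.])]
0.03 [array([402., 332.]), array([353., 358.])]
0.045 [array([401., 305.]), array([352., 331.])]
```

View pics/s4c.png

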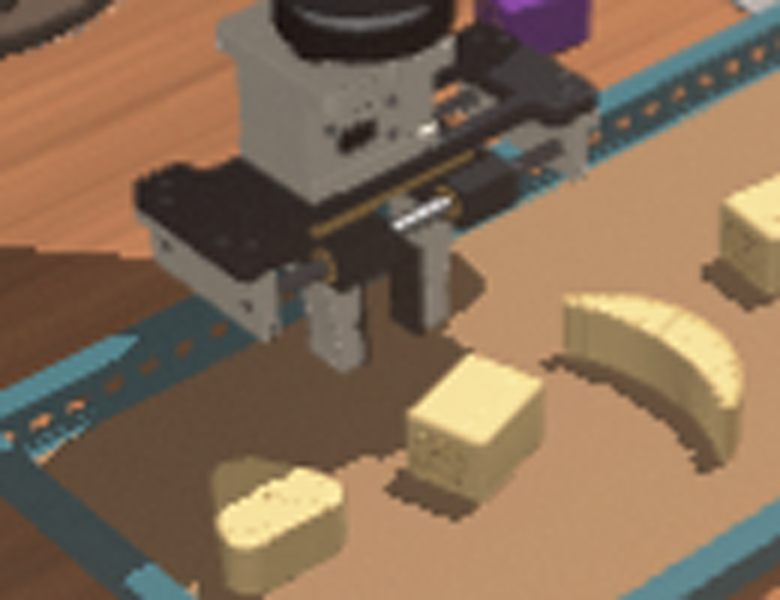

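Triangulating the tip's front corners gives a true tip height of about 31 mm at a reported z of 0.000. The reported TCP therefore sits about 31 mm too low. Target is a reported z of about -0.016.

```bash
python3 -m handwheel '[0,0,-0.6,0,0,0,0,0,-1.1,0,0,0,0,0,-1.5,0,0,0,0,0,-1.6,0,0,0]'
python3 - <<'E'
from h import *
s=sensors.get_state();print(s['contact_force'],s['tcp_pos'])
c=cap('scene','s5.png');i=c["img"][200:300,240:370]
cv2.imwrite('pics/s5c.png',cv2.resize(i,None,fx=6,fy=6,interpolation=cv2.INTER_CUBIC)[:,:,::-1])
E
```

```text
time_s: 5.0
tcp_pos: [0.4725, -0.0682, -0.0172]
eef_rot: [180.0, -0.1, 179.4]
contact_force: [0.1, 0.5, -0.2]
gripper_width: 0.0282
[ 0.0521416   0.45619603 -0.23187703] [ 0.47251661 -0.06822708 -0.01723156]
```

View pics/s5c.png

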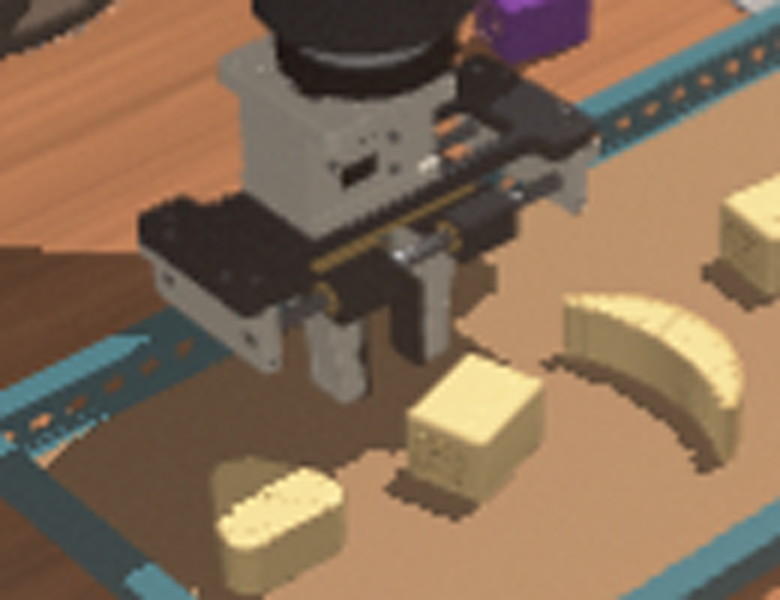

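```bash
python3 -m handwheel '[0.8,0,0.1,0,0,0,1.5,0,0.1,0,0,0,2.1,0,0.1,0,0,0,2.6,0,0.1,0,0,0,3.1,0,0.1,0,0,0,3.7,0,0.1,0,0,0,4.3,0,0.1,0,0,0,5,0,0.1,0,0,0]'
python3 - <<'E'
from h import *
s=sensors.get_state();print(s['contact_force'],s['tcp_pos'])
c=cap('scene','s6.png');i=c["img"][200:300,240:370]
cv2.imwrite('pics/s6c.png',cv2.resize(i,None,fx=6,fy=6,interpolation=cv2.INTER_CUBIC)[:,:,::-1])
E
```

```text
time_s: 5.85
tcp_pos: [0.5229, -0.0682, -0.0162]
eef_rot: [180.0, -0.2, 179.4]
contact_force: [-0.6, -0.7, 0.6]
gripper_width: 0.0282
[-0.5502881  -0.68034181  0.55006759] [ 0.52287911 -0.06823634 -0.01616804]
```

View pics/s6c.png

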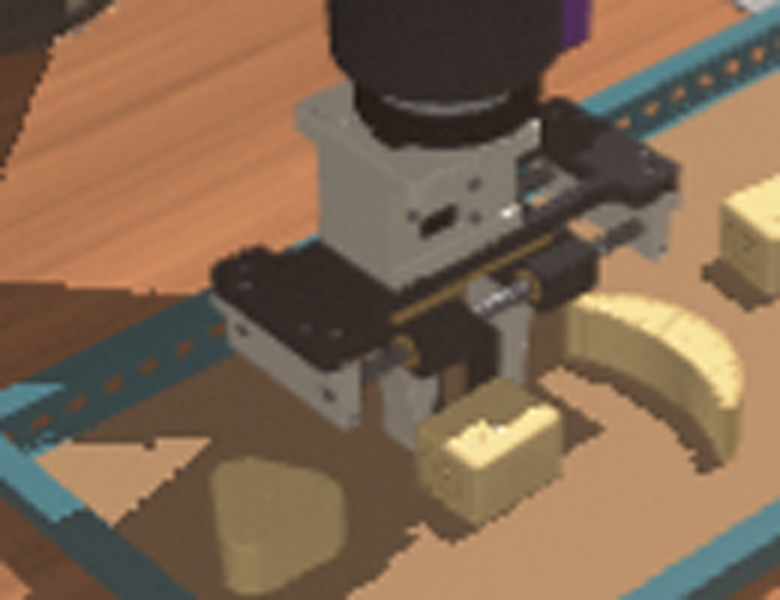

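The block has squared up against the fingers and is moving.

```bash
python3 -m handwheel '[0.8,0,0,0,0,0,1.6,0,0,0,0,0,2.5,0,0,0,0,0,3.4,0,0,0,0,0,4.3,0,0,0,0,0,5.2,0,0,0,0,0,6.1,0,0,0,0,0,6.9,0,0,0,0,0]'
python3 -m handwheel '[0.5,0,0,0,0,0,0.9,0,0,0,0,0,1.2,0,0,0,0,0,1.4,0,0,0,0,0,1.4,0,0,0,0,0]'
python3 - <<'E'
from h import *
s=sensors.get_state();print(s['contact_force'],s['tcp_pos'])
c=cap('scene','s7.png');i=c["img"][240:340,260:390]
cv2.imwrite('pics/s7c.png',cv2.resize(i,None,fx=6,fy=6,interpolation=cv2.INTER_CUBIC)[:,:,::-1])
E
```

```text
time_s: 6.7
tcp_pos: [0.5942, -0.0681, -0.0161]
eef_rot: [180.0, -0.1, 179.5]
contact_force: [-0.8, -1.1, 0.4]
gripper_width: 0.0278
time_s: 7.2
tcp_pos: [0.6084, -0.0681, -0.0161]
eef_rot: [180.0, -0.1, 179.5]
contact_force: [-0.7, 1.1, -0.5]
gripper_width: 0.0281
[-0.71752896  1.06370267 -0.46606467] [ 0.60838612 -0.06810759 -0.01606907]
```

View pics/s7c.png

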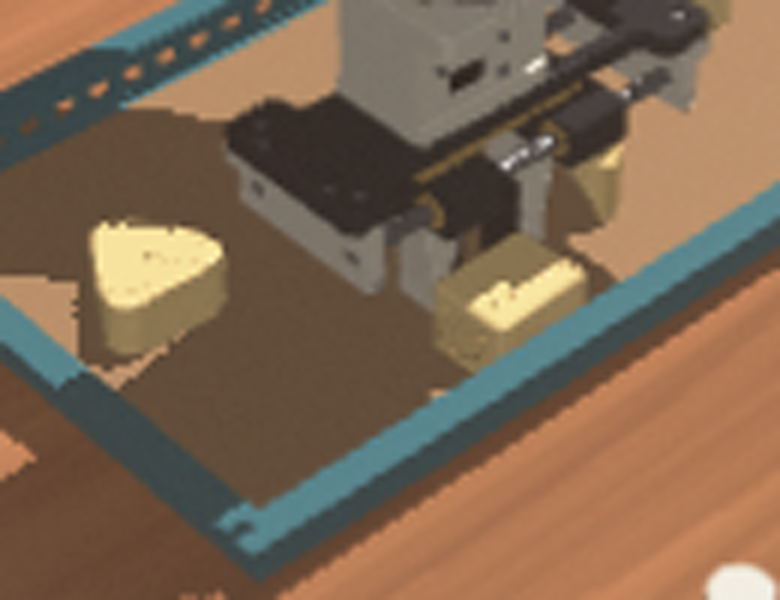

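```bash
for k in 1; do python3 -m handwheel '[0.1,0,0,0,0,0,0.2,0,0,0,0,0,0.2,0,0,0,0,0]'; done; python3 -m handwheel '[0.1,0,0,0,0,0,0.2,0,0,0,0,0,0.2,0,0,0,0,0]'
```

```text
time_s: 7.55
tcp_pos: [0.6103, -0.0681, -0.016]
eef_rot: [180.0, -0.1, 179.5]
contact_force: [-0.4, 0.4, 0.2]
gripper_width: 0.0278
time_s: 7.85
tcp_pos: [0.6118, -0.0681, -0.0161]
eef_rot: [180.0, -0.1, 179.5]
contact_force: [-2.0, 0.5, 0.4]
gripper_width: 0.0282
```

```bash
python3 -m handwheel '[0.1,0,0,0,0,0,0.1,0,0,0,0,0]'|grep -E 'tcp|cont'; python3 -m handwheel '[0.1,0,0,0,0,0,0.1,0,0,0,0,0]'|grep -E 'tcp|cont'
```

```text
tcp_pos: [0.6118, -0.0682, -0.0163]
contact_force: [-4.5, 1.1, 3.4]
tcp_pos: [0.6118, -0.0682, -0.0164]
contact_force: [-5.7, 1.4, 4.2]
```

It stopped at x = 0.612 with about 6 N, where the wall should be. Next: retreat and go behind the middle block.

```bash
python3 -m handwheel '[-1,0,0,0,0,0,-2.5,0,0,0,0,0,-2.5,0,4.5,0,0,0,-2.5,0,9,0,0,0,-5,4,9,0,0,0,-8,8,9,0,0,0,-11,12,9,0,0,0,-14,16,9,0,0,0]'
python3 -m handwheel '[0,2.2,0,0,0,0,0,4.3,0,0,0,0,0,4.3,0,0,0,0]'
```

```text
time_s: 9.05
tcp_pos: [0.4708, 0.093, 0.0739]
eef_rot: [179.9, -0.2, 179.4]
contact_force: [0.6, 1.8, -0.4]
gripper_width: 0.0284
time_s: 9.35
tcp_pos: [0.4714, 0.1384, 0.0745]
eef_rot: [179.8, -0.1, 179.6]
contact_force: [-0.5, -0.2, -0.1]
gripper_width: 0.0277
```

```bash
python3 -m handwheel '[0,-0.4,-4,0,0,0,0,-0.4,-7,0,0,0,0,-0.4,-8.5,0,0,0,0,-0.4,-9,0,0,0,0,-0.4,-9.05,0,0,0]'
python3 - <<'E'
from h import *
s=sensors.get_state();print(s['contact_force'],s['tcp_pos'])
c=cap('scene','s8.png');i=c["img"][180:340,240:460]
cv2.imwrite('pics/s8c.png',cv2.resize(i,None,fx=3.6,fy=3.6,interpolation=cv2.INTER_CUBIC)[:,:,::-1])
E
```

```text
time_s: 9.85
tcp_pos: [0.4713, 0.1339, -0.0163]
eef_rot: [179.9, -0.1, 179.6]
contact_force: [0.2, -0.4, 0.1]
gripper_width: 0.0284
[ 0.17363843 -0.44183366  0.12467544] [ 0.47129863  0.13390058 -0.01634479]
```

View pics/s8c.png

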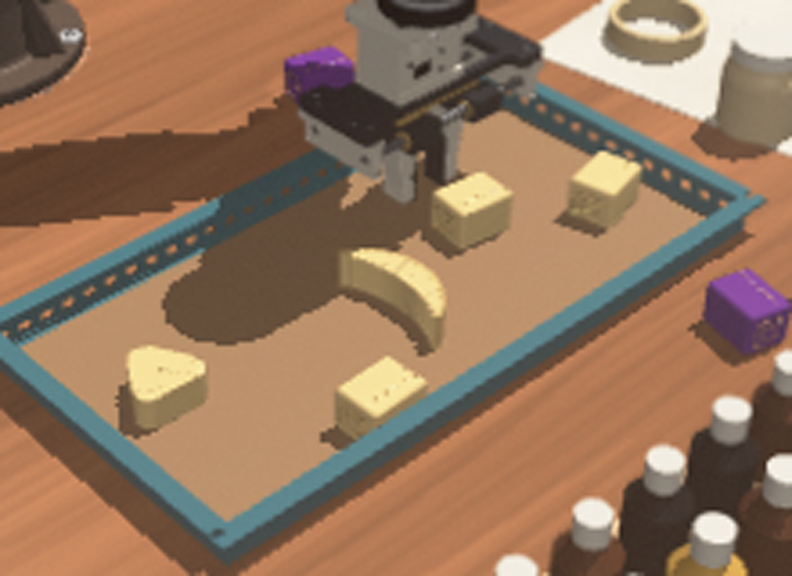

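The first block is at the wall (crop (380,395)), melon and rice ball look untouched, and the fingers stand behind the middle block. I'll push it.

```bash
python3 -m handwheel '[0.8,0,0,0,0,0,1.5,0,0,0,0,0,2.1,0,0,0,0,0,2.7,0,0,0,0,0,3.3,0,0,0,0,0,4,0,0,0,0,0,4.8,0,0,0,0,0,5.6,0,0,0,0,0]'
python3 -m handwheel '[0.8,0,0,0,0,0,1.6,0,0,0,0,0,2.5,0,0,0,0,0,3.4,0,0,0,0,0,4.3,0,0,0,0,0,5.2,0,0,0,0,0,6.1,0,0,0,0,0,7,0,0,0,0,0]'
python3 -m handwheel '[0.3,0,0,0,0,0,0.6,0,0,0,0,0,0.8,0,0,0,0,0,0.9,0,0,0,0,0]'
python3 -m handwheel '[0.1,0,0,0,0,0,0.2,0,0,0,0,0,0.2,0,0,0,0,0]'
```

```text
time_s: 10.7
tcp_pos: [0.5284, 0.1343, -0.0158]
eef_rot: [179.8, -0.1, 179.6]
contact_force: [0.0, 0.8, 0.7]
gripper_width: 0.0283
time_s: 11.5
tcp_pos: [0.5992, 0.1343, -0.0158]
eef_rot: [179.8, -0.1, 179.6]
contact_force: [-0.2, 0.0, -0.0]
gripper_width: 0.0283
time_s: 11.9
tcp_pos: [0.6081, 0.1343, -0.0159]
eef_rot: [179.8, -0.1, 179.6]
contact_force: [-0.1, -0.3, -0.3]
gripper_width: 0.0284
time_s: 12.2
tcp_pos: [0.6102, 0.1343, -0.0158]
eef_rot: [179.8, -0.1, 179.6]
contact_force: [0.2, 0.1, 0.7]
gripper_width: 0.0282
```

```bash
python3 -m handwheel '[0.1,0,0,0,0,0,0.2,0,0,0,0,0,0.2,0,0,0,0,0]'|grep -E 'tcp|cont'
```

```text
tcp_pos: [0.6123, 0.1344, -0.0158]
contact_force: [-0.6, 0.6, -0.5]
```

```bash
for i in 1; do python3 -m handwheel '[0.1,0,0,0,0,0,0.1,0,0,0,0,0]'|grep -E 'tcp|cont';  python3 -m handwheel '[0.1,0,0,0,0,0,0.1,0,0,0,0,0]'|grep -E 'tcp|cont'; python3 -m handwheel '[0.1,0,0,0,0,0,0.1,0,0,0,0,0]'|grep -E 'tcp|cont'; done
```

```text
tcp_pos: [0.6132, 0.1343, -0.0158]
contact_force: [-1.9, -0.1, 0.5]
tcp_pos: [0.6131, 0.1341, -0.0159]
contact_force: [-4.8, 0.2, 2.7]
tcp_pos: [0.6131, 0.1341, -0.0159]
contact_force: [-5.2, 1.2, 3.0]
```

```bash
python3 -m handwheel '[-1,0,0,0,0,0,-2.5,0,0,0,0,0,-2.5,0,4.5,0,0,0,-3,0,8,0,0,0,-5,4,8,0,0,0,-8.3,7,8,0,0,0,-8.3,9.8,8,0,0,0,-8.3,9.8,8,0,0,0]'
python3 -m handwheel '[0,0,-4,0,0,0,0,0,-6.5,0,0,0,0,0,-7.6,0,0,0,0,0,-8,0,0,0,0,0,-8,0,0,0]'
python3 - <<'E'
from h import *
s=sensors.get_state();print(s['contact_force'],s['tcp_pos'])
c=cap('scene','s9.png');i=c["img"][180:340,240:460]
cv2.imwrite('pics/s9c.png',cv2.resize(i,None,fx=3.6,fy=3.6,interpolation=cv2.INTER_CUBIC)[:,:,::-1])
E
```

```text
time_s: 13.9
tcp_pos: [0.5298, 0.2353, 0.0648]
eef_rot: [179.8, -0.1, 179.8]
contact_force: [1.0, -0.9, 0.7]
gripper_width: 0.0283
time_s: 14.4
tcp_pos: [0.5301, 0.2351, -0.015]
eef_rot: [179.8, -0.1, 179.8]
contact_force: [-0.4, 0.1, 0.5]
gripper_width: 0.028
[-0.41629641  0.11747412  0.48406166] [ 0.53007809  0.23513228 -0.01500301]
```

View pics/s9c.png

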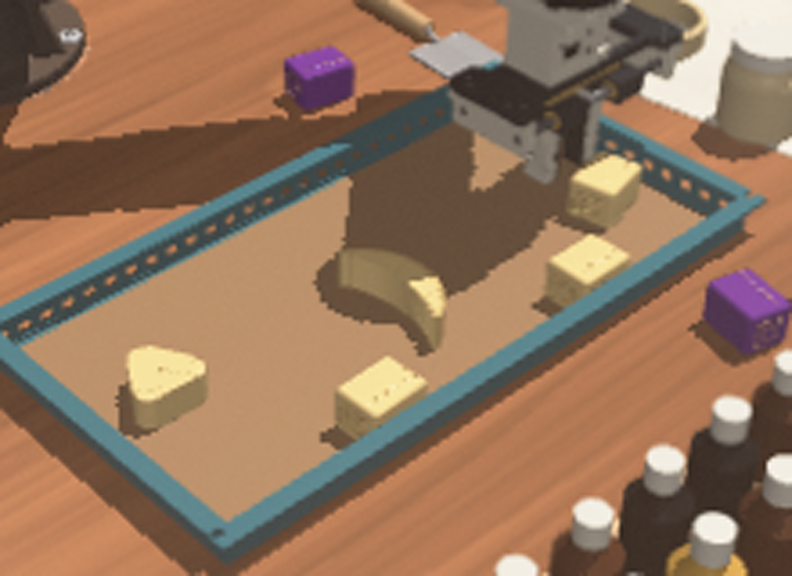

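```bash
python3 -m handwheel '[0.5,-0.3,0,0,0,-0.004,1,-0.3,0,0,0,-0.004,1.5,-0.3,0,0,0,-0.004,2.1,-0.3,0,0,0,-0.004,2.7,-0.3,0,0,0,-0.004,3.4,-0.3,0,0,0,-0.004,4.1,-0.3,0,0,0,-0.004,4.8,-0.3,0,0,0,-0.004]'
python3 -m handwheel '[0.7,0,0,0,0,0,1.4,0,0,0,0,0,2,0,0,0,0,0,2.5,0,0,0,0,0,2.8,0,0,0,0,0,2.9,0,0,0,0,0]'
python3 -m handwheel '[0.1,0,0,0,0,0,0.2,0,0,0,0,0,0.3,0,0,0,0,0,0.3,0,0,0,0,0]'
```

```text
time_s: 15.25
tcp_pos: [0.579, 0.2324, -0.0145]
eef_rot: [179.8, -0.1, 179.5]
contact_force: [-1.3, -0.7, 0.4]
gripper_width: 0.0284
time_s: 15.85
tcp_pos: [0.6082, 0.2323, -0.0146]
eef_rot: [179.8, -0.1, 179.5]
contact_force: [-0.2, 0.7, 0.4]
gripper_width: 0.0285
time_s: 16.25
tcp_pos: [0.6113, 0.2324, -0.0146]
eef_rot: [179.8, -0.1, 179.5]
contact_force: [-0.8, 0.0, -0.5]
gripper_width: 0.0281
```

```bash
python3 -m handwheel '[0.1,0,0,0,0,0,0.2,0,0,0,0,0,0.2,0,0,0,0,0]'|grep -E 'tcp|cont';python3 -m handwheel '[0.1,0,0,0,0,0,0.1,0,0,0,0,0]'|grep -E 'tcp|cont';  python3 -m handwheel '[0.1,0,0,0,0,0,0.1,0,0,0,0,0]'|grep -E 'tcp|cont'
```

```text
tcp_pos: [0.6135, 0.2324, -0.0146]
contact_force: [1.1, 0.3, -0.2]
tcp_pos: [0.6137, 0.2322, -0.0146]
contact_force: [-4.6, 0.7, 2.6]
tcp_pos: [0.6137, 0.2322, -0.0146]
contact_force: [-4.9, 1.3, 4.0]
```

Flush at 0.6137, which follows the tray's slight yaw. I'll retreat, lift, and move right to clear the top view.

```bash
python3 -m handwheel '[-1,0,0,0,0,0,-2.5,0,0,0,0,0,-2.5,0,4.5,0,0,0,-2.5,0,9,0,0,0,-2.5,0,14,0,0,0,-5,-4,18,0,0,0,-8,-8,18,0,0,0,-10,-12,18,0,0,0]'
python3 -m handwheel '[-1,-4.8,0,0,0,0,-2,-9.6,0,0,0,0,-3,-14.4,0,0,0,0,-4,-19.2,0,0,0,0,-5,-24,0,0,0,0,-6,-28.8,0,0,0,0,-7,-33.6,0,0,0,0,-8,-38.4,0,0,0,0]'
python3 -m handwheel '[-1,-4.8,0,0,0,0,-3,-9.4,0,0,0,0,-6,-13.4,0,0,0,0,-9,-17,0,0,0,0,-12,-21,0,0,0,0,-15,-25,0,0,0,0,-16,-29,0,0,0,0,-16,-31,0,0,0,0]'
python3 - <<'E'
from h import *
c=cap('top','t9.png');im=c["img"]
cv2.imwrite('pics/t9c.png',cv2.resize(im[160:300,185:420],None,fx=3.4,fy=3.4,interpolation=cv2.INTER_CUBIC)[:,:,::-1])
hsv=cv2.cvtColor(im,cv2.COLOR_RGB2HSV);x0,y0=180,160;sub=hsv[160:300,180:425]
m=cv2.inRange(sub,(18,60,150),(35,255,255))
n,l,st,ce=cv2.connectedComponentsWithStats(m)
for i in range(1,n):
    if st[i,4]>60:
        cnt=np.argwhere(l==i)[:,::-1]+[x0,y0];rc=cv2.minAreaRect(cnt.astype(np.float32))
        w=np.array([onz(c,p,0.041)[:2] for p in cv2.boxPoints(rc)])
        print(onz(c,rc[0],0.041)[:2].round(4),w.round(4).tolist())
E
```

```text
time_s: 17.75
tcp_pos: [0.5152, 0.1155, 0.1669]
eef_rot: [179.7, -0.0, 179.6]
contact_force: [0.8, -1.7, -0.5]
gripper_width: 0.0279
time_s: 18.55
tcp_pos: [0.4345, -0.2704, 0.1673]
eef_rot: [179.7, 0.1, 179.6]
contact_force: [1.0, 0.9, -0.2]
gripper_width: 0.0283
time_s: 19.35
tcp_pos: [0.2723, -0.583, 0.1672]
eef_rot: [179.8, 0.1, 179.4]
contact_force: [0.7, 1.2, -1.4]
gripper_width: 0.028
[0.6442 0.2275] [[0.6641, 0.2523], [0.664, 0.2031], [0.6243, 0.2027], [0.6243, 0.2519]]
[0.6429 0.1365] [[0.6615, 0.1612], [0.6615, 0.1119], [0.6242, 0.1117], [0.6243, 0.1609]]
[ 0.6412 -0.0739] [[0.6611, -0.0481], [0.661, -0.0997], [0.6213, -0.0996], [0.6215, -0.0481]]
[0.5599 0.0255] [[0.6118, 0.0428], [0.6117, 0.0084], [0.5083, 0.0083], [0.5083, 0.0426]]
[ 0.5259 -0.1679] [[0.5253, -0.1284], [0.5657, -0.1689], [0.5264, -0.2074], [0.4862, -0.167]]
```

View pics/t9.png

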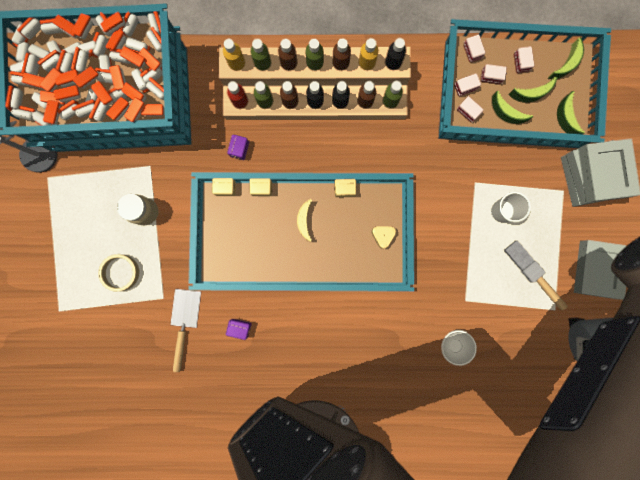

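View pics/t9c.png

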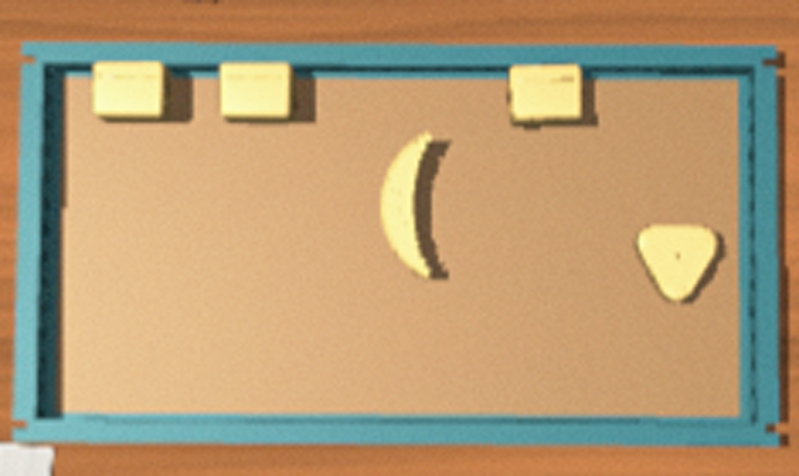

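Run:
```python
from h import *
c=cap('scene','s10.png');i=c["img"][200:340,290:450]
cv2.imwrite('pics/s10c.png',cv2.resize(i,None,fx=4.2,fy=4.2,interpolation=cv2.INTER_CUBIC)[:,:,::-1])
```

```text
(no output)
```

View pics/s10c.png

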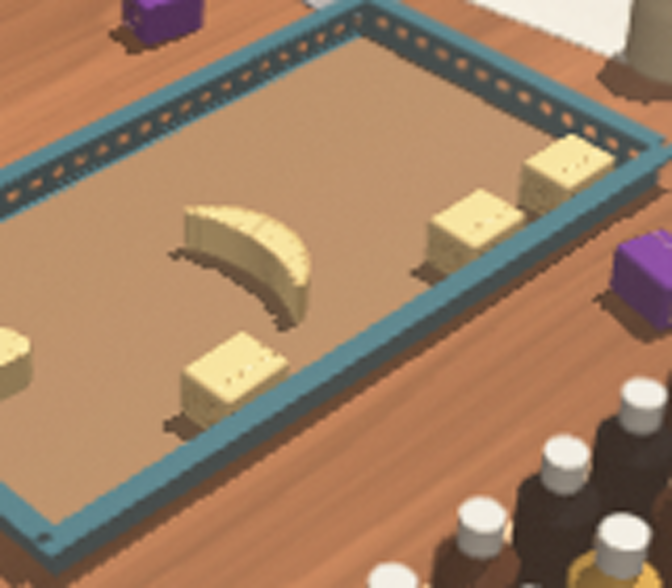

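```bash
python3 -c "
from plant import r;r.close_job()"
```

```text
the job is handed in; nothing more can be done
```

I pushed all three pale-yellow omelette castings along the tray floor to the far wall, using the parted fingertips as a two-point pusher, and handed the job in at about 19.5 s. No verdict was reported.

- **Stops:** each push ended firmly at about 5–6 N. The fingers stopped at x = 0.612, 0.613 and 0.614, which follows the tray's slight yaw.
- **Last checks:** the final top view puts the far edges of the castings at x of about 0.661–0.664. From the tray outline I estimated the wall face at about 0.662–0.664. The castings look upright and parallel to the wall; I judged parallelism from the pictures and the push against the wall rather than measuring it finely.
- **Other objects:** the melon slice, rice ball, purple blocks and other items look unmoved in the final pictures. I compared the melon and rice ball by eye and by mask, and only looked at the rest.
- **What disagreed:** the fingertips were really about 31 mm higher than the reported TCP. The first pass therefore went over a block without touching it. I found this in the scene picture and lowered the tool to match before pushing.

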